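Put the reagent bottles away in order of height

ROBOT

A 7-joint arm with a two-finger parallel gripper is mounted at the origin on the work surface. World frame = base frame: x ahead of the robot, y to its left, z up, the work surface at z = 0. Lengths are in m, angles in rad, forces in N, time in s.
With the tool pointing down it reaches from about 0.35 to 0.9 m from the base axis. Payload 8.1 kg.
Tool frame: the origin (TCP) lies midway between the tips of the shut fingers; the grasp point (between the pads) lies 19 mm behind it; z points along the fingers, y is the line along which they close (so a half turn about z gives the same grasp; the last joint's range is limited). The gripper opens to 92 mm and grips with 3 to 60 N. Pads are 19 mm wide; open, the fingers measure 130 mm over their backs; the gripper's body (75 mm by 190 mm) begins 47 mm behind the grasp point.
Start: joints at [-1.358, 0.434, 0.025, 1.573, -0.012, 1.134, -0.075], TCP at [0.194, 0.594, 0.203] pointing down, gripper open.
Joint ranges: [-2.62, 2.62], [-0.44, 2.09], [-1.27, 1.32], [0.08, 2.57], [-1.32, 4.46], [0.12, 2], [-2.74, 2.74]. Speed limits (rad/s): [2.22, 2.22, 3.01, 3.01, 3.14, 3.14, 3.14].

INTERFACE

Orientations are given as a rotation vector (axis times angle).
In Python, from cell import arm gives the robot as it stands.
- The arm moves only by the tool carry_out, never from a script. Its arguments are lists of equal length, an entry for each row: "claw": the finger opening in cm, from 0 to 9.18; "delta_pos": the shift along the tool's x, y, z in cm, a list of three; "angular": the turn, a rotation vector about the tool's x, y, z in rad, a list of three. In form: {"claw": [claw, ...], "delta_pos": [[dx, dy, dz], ...], "angular": [[ax, ay, az], ...]}. A call has 1 to 20 rows; each row shifts and turns the commanded pose from where the row before left it, along the tool's axes as they then stand; what a row does not reach is not made up. A row lasts 1/10 s, in which the tool goes at most 50 mm and 8.59 degrees, less where a joint would pass 70% of its speed; a pose out of reach is approached as far as the arm can. A call with a gripper value outside its range is refused whole. The fingers move at their own pace and stop on an object; "force" is the grip in N (left out, the last holds). Time passes only in rows, so rows that do not move let the fingers close. It gives the time, the measured TCP pose, the force, the opening and the grip force at its end, in the units of the state.
- arm.observe(): the state, without advancing time (a new reading comes with each control period).
- arm.get_image(name): name is "scene" or "top"; returns a dict with "frame" (400x640x3 uint8, red, green, blue), "mtx" (3x3 intrinsics, pixels), "dist" ([k1, k2, p1, p2, k3] as OpenCV has them; the pictures are not rectified), "T" (4x4, takes a point from camera to world coordinates). Camera axes: x right, y down, z forward; pixel columns grow to the right and rows downward; lengths in m; the calibration is good to about 2 mm. A picture is of the moment at which its call begins. There is no depth.
- arm.sign_off(): hands the job in; it is judged then, once.
Trained networks look in a picture, given as the dict that the camera call returned (one of the last four; its "shot" number tells which), for a name from the list of things; names that differ only in an ending like _2 or _b are one class to them, and where a whole thing is asked for, a point or a joint stands for the part that bears it (a point fixed in the world has none). Each returns a list of dicts, best first, with "conf" (0 to 1); they miss things now and then, are a little off and sometimes report something else, mostly with a low value. They report only what shows in the picture. A call takes as long as a camera call. They do not tell look-alikes from the thing itself.
- arm.look_for(label, picture): "centre" ([column, row] as shares, 0 to 1, of the picture: columns of its width, rows of its height, amid what is visible of it).
- arm.trace(label, picture): "region" (400x640 bool, what is visible of it) and "centre" ([column, row] as shares, 0 to 1, of the picture: columns of its width, rows of its height, amid what is visible of it).
- arm.place_of(label, picture): "centre" ([column, row] as shares, 0 to 1, of the picture: columns of its width, rows of its height: a listed point, or the origin of a listed thing).
The state is a dict: "clock": time; "joints": joint angles; "dq": joint speeds; "joint_efforts": joint torques, N m; "position": TCP position; "ee_rot": TCP orientation; "force": force on the tool from outside, world axes, zero at the start; "ft_torque": the same for the moment, N m; "width": opening from 0.0 (shut) to 1.0 (fully open); "gripper_force": force on a finger pad.
Only numpy, scipy, OpenCV 4.12 (cv2) and the standard library are available. Lean on these libraries where they do the work, as an engineer would, in place of code of your own. Each camera call takes 0.05 s, during which the arm holds its last target. There are 200 camera calls.

TASK

Put the four white reagent bottles away in the grey bottle rack, one standing upright in each ring and in order of height: the shortest in the end ring nearest the blue wire tube rack, rising to the tallest in the ring farthest from it, so that nobody has to reach over the tall ones. Do not knock any bottle over, and leave the orange-lidded specimen cup where it stands.

Things in the scene. Friction and masses are not known exactly. Their poses are not given: they have to be found in the camera images.
- bottle_a: White round wide-mouth reagent bottle with a blank paper label and a black ribbed screw cap; the shortest of the four: 66 mm tall in all, body 34 mm in diameter; the cap is 25 mm in diameter and takes up the top 16 mm. Stands loose and upright on the desk; it can be lifted by its cap, which does not turn. Mass about 45 g. Origin: centre of its underside, z up.
- bottle_b: White round wide-mouth reagent bottle with a blank paper label and a black ribbed screw cap; the second shortest: 86 mm tall in all, body 41 mm in diameter; the cap is 30 mm in diameter and takes up the top 17 mm. Stands loose and upright on the desk; it can be lifted by its cap, which does not turn. Mass about 85 g. Origin: centre of its underside, z up.
- bottle_c: White round wide-mouth reagent bottle with a blank paper label and a black ribbed screw cap; the second tallest: 108 mm tall in all, body 50 mm in diameter; the cap is 36 mm in diameter and takes up the top 18 mm. Stands loose and upright on the desk; it can be lifted by its cap, which does not turn. Mass about 150 g. Origin: centre of its underside, z up.
- bottle_d: White round wide-mouth reagent bottle with a blank paper label and a black ribbed screw cap; the tallest of the four: 134 mm tall in all, body 58 mm in diameter; the cap is 42 mm in diameter and takes up the top 20 mm. Stands loose and upright on the desk; it can be lifted by its cap, which does not turn. Mass about 260 g. Origin: centre of its underside, z up.
- ring_1: Bright metal collar ring on the grey plate of the bottle rack (fixed), right-hand (-y) end of the row: inner diameter 74 mm, outer 81, 12 mm high. Its floor is the plate's top, 8 mm above the desk. Origin: its centre at that floor; z up, x across the row (away from the robot), y along the row towards ring_4. Four like rings, 84 mm apart in a straight row.
- ring_2: Bright metal collar ring on the grey plate of the bottle rack (fixed), the second from the right: inner diameter 74 mm, outer 81, 12 mm high. Its floor is the plate's top, 8 mm above the desk. Origin: its centre at that floor; z up, x across the row (away from the robot), y along the row towards ring_4. Four like rings, 84 mm apart in a straight row.
- ring_3: Bright metal collar ring on the grey plate of the bottle rack (fixed), the third from the right: inner diameter 74 mm, outer 81, 12 mm high. Its floor is the plate's top, 8 mm above the desk. Origin: its centre at that floor; z up, x across the row (away from the robot), y along the row towards ring_4. Four like rings, 84 mm apart in a straight row.
- ring_4: Bright metal collar ring on the grey plate of the bottle rack (fixed), left-hand (+y) end of the row: inner diameter 74 mm, outer 81, 12 mm high. Its floor is the plate's top, 8 mm above the desk. Origin: its centre at that floor; z up, x across the row (away from the robot), y along the row towards ring_4. Four like rings, 84 mm apart in a straight row.
- tube_rack: Blue wire rack for sample tubes, 198 mm long (along its x), 102 mm wide and 70 mm high, fixed, with four capped tubes that reach 106 mm. It stands beyond one end of the bottle rack, on the left or on the right (a teal timer stands at the other side). Origin: centre of its underside, z up.
- specimen_cup: Specimen cup, cream, with an orange screw lid, 64 mm in diameter over the lid and 70 mm tall, standing loose among the bottles. Not to be moved. Origin: centre of its underside, z up.
Mind the look-alikes: they are no part of the job. What is shaped like the bottle_b but purple or yellow is not meant.

How it is judged:
By the outcome, as a careful person would: the job done as asked, in the order asked, and still so for the second after the job is handed in, with the robot touching nothing.
It also fails if it takes over 106 s, if anything falls off the work surface, if the arm or the gripper's body presses on something with over 40 N, if the wrist force passes 120 N, or if a joint passes its speed limit or range.

## Working session

There is one attempt and no reset: what is moved stays moved. The work goes in short steps, Python scripts to look and compute and a tool call to move; the robot and the scene stay as the last step left them, time stands still between calls to the robot, and variables do not carry over. Pictures are saved under pics/ and viewed, at most 14 in all, crops included, and the job is handed in when it is done.

Besides the shell and the picture viewer there is one more tool, called after "Call:" in YAML: its name, and indented under it one key for each argument. carry_out: Moves the arm, as the interface text tells. Its arguments: {"type":"object","properties":{"claw":{"type":"array","items":{"type":"number"}},"delta_pos":{"type":"array","items":{"type":"array","items":{"type":"number"}}},"angular":{"type":"array","items":{"type":"array","items":{"type":"number"}}},"force":{"type":"number"}},"required":["claw","delta_pos","angular"]}

```bash
mkdir -p pics; ls
python3 - <<'E'
from cell import arm
import cv2
o=arm.observe(); print({k:o[k] for k in ('clock','position','ee_rot','width')})
for n in ('scene','top'):
    p=arm.get_image(n); cv2.imwrite(f'pics/{n}0.png',p['frame'][:,:,::-1])
    print(n,p['shot'],p['mtx'],p['dist'],p['T'])
    for l in ('bottle_a','ring_1','specimen_cup','tube_rack'):
        for d in arm.place_of(l,p): print(l,[round(d['centre'][0]*640),round(d['centre'][1]*400)],round(d['conf'],2))
E
```

```text
pics
{'clock': 0.0, 'position': array([0.19401525, 0.59355802, 0.20263351]), 'ee_rot': array([-4.94101776e-01, -3.10239058e+00,  2.49010301e-03]), 'width': 0.9946561326345877}
scene 1 [[395.69634253   0.         321.47299681]
 [  0.         395.69634253 201.30626931]
 [  0.           0.           1.        ]] [-0.00120837  0.          0.          0.          0.        ] [[-0.21816099  0.58167078 -0.78362292  1.34356208]
 [ 0.97564908  0.14866063 -0.16127274  0.19266192]
 [ 0.02268624 -0.7997244  -0.59993851  0.64834574]
 [ 0.          0.          0.          1.        ]]
bottle_a [428, 236] 0.97
bottle_a [225, 183] 0.94
bottle_a [266, 185] 0.86
bottle_a [392, 217] 0.81
bottle_a [424, 190] 0.72
bottle_a [425, 219] 0.58
bottle_a [374, 196] 0.56
ring_1 [376, 242] 0.89
ring_1 [342, 238] 0.81
ring_1 [271, 226] 0.77
ring_1 [309, 233] 0.74
ring_1 [373, 194] 0.29
specimen_cup [319, 190] 0.55
tube_rack [480, 225] 0.91
top 2 [[372.82733653   0.         316.42110368]
 [  0.         372.82733653 200.51436995]
 [  0.           0.           1.        ]] [-0.05722318  0.          0.          0.          0.        ] [[-0.01360609 -0.99050355  0.13681228  0.37715704]
 [-0.99989177  0.01424376  0.00368299  0.00802223]
 [-0.00559674 -0.13674736 -0.99059015  1.22447809]
 [ 0.          0.          0.          1.        ]]
bottle_a [407, 217] 0.73
bottle_a [233, 250] 0.62
bottle_a [231, 193] 0.58
bottle_a [272, 239] 0.57
bottle_a [236, 224] 0.51
bottle_a [262, 210] 0.5
ring_1 [267, 174] 0.52
ring_1 [294, 176] 0.49
ring_1 [318, 175] 0.4
ring_1 [341, 173] 0.39
specimen_cup [324, 228] 0.75
tube_rack [189, 216] 0.93
```

View pics/scene0.png

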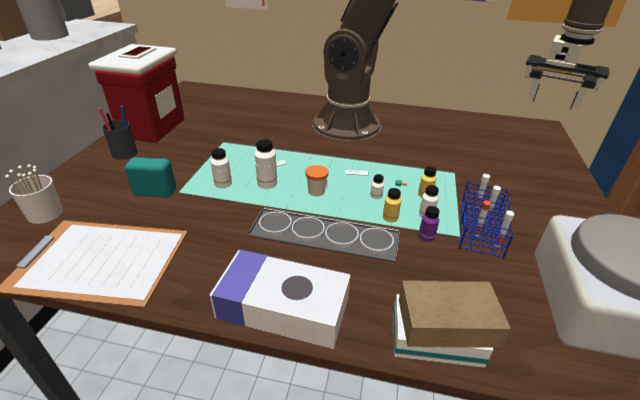

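View pics/top0.png

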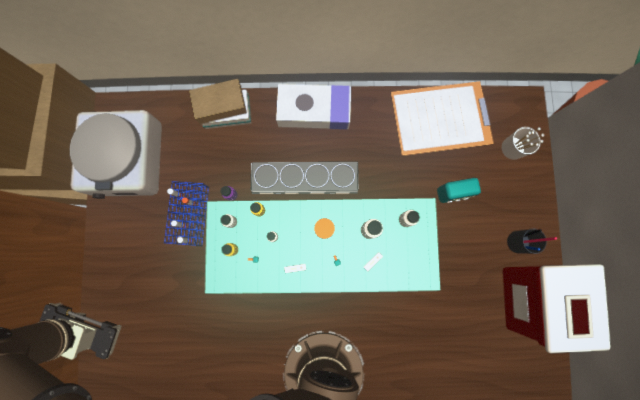

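The scene view shows the tube rack on the right, which is +y, so ring_4 takes bottle_a, and then b, c and d go to rings 3, 2 and 1. In the top view the white bottles are a ≈(272,237), b ≈(228,221), c ≈(410,217) and d ≈(372,229). The look-alikes are yellow at (258,209) and (230,249), and purple at (228,193). Next I measure from both views.

```bash
cat > h.py <<'E'
import numpy as np, cv2
from cell import arm
from scipy.spatial.transform import Rotation as Ro
def ray(p,uv):
    n=cv2.undistortPoints(np.array([[uv]],float),p['mtx'],p['dist'])[0,0]
    d=p['T'][:3,:3]@np.array([*n,1]); return p['T'][:3,3],d/np.linalg.norm(d)
def onz(p,uv,z):
    o,d=ray(p,uv); return o+d*(z-o[2])/d[2]
def tri(ps,uvs):
    A=np.zeros((3,3));b=np.zeros(3);R=[ray(p,u) for p,u in zip(ps,uvs)]
    for o,d in R: M=np.eye(3)-np.outer(d,d);A+=M;b+=M@o
    x=np.linalg.solve(A,b); return x,max(np.linalg.norm((np.eye(3)-np.outer(d,d))@(x-o)) for o,d in R)
def proj(p,X):
    W=np.linalg.inv(p['T']); return cv2.projectPoints(np.array([X],float),cv2.Rodrigues(W[:3,:3])[0],W[:3,3],p['mtx'],p['dist'])[0][0,0]
def blob(p,uv,r=9,th=45):   # dark cap centroid nearest uv
    m=(p['frame'].max(2)<th).astype(np.uint8); n,l,s,c=cv2.connectedComponentsWithStats(m)
    k=[i for i in range(1,n) if s[i,4]>12 and s[i,4]<600]
    i=min(k,key=lambda i:np.hypot(*(c[i]-uv))); return c[i],s[i].tolist()
def st():
    o=arm.observe(); R=Ro.from_rotvec(o['ee_rot']).as_matrix()
    print('t',round(o['clock'],2),'pos',o['position'].round(4),'x',R[:,0].round(3),'y',R[:,1].round(3),'w',round(o['width']*9.2,2),'gf',round(float(np.max(o['gripper_force'])),1),'F',np.round(o['force'],1)); return o,R
E
python3 - <<'E'
from h import *
s=arm.get_image('scene');t=arm.get_image('top')
g={'a':((378,179),(272,237),.058),'b':((431,190),(228,220),.0775),'c':((220,153),(410,217),.099),'d':((264,146),(372,228),.124)}
for k,(us,ut,z) in g.items():
    bs,ss=blob(s,us);bt,sb=blob(t,ut)
    print(k,bs.round(1),ss,bt.round(1),sb,'tri',*[np.round(v,4) for v in tri([s,t],[bs,bt])],'top@z',onz(t,bt,z).round(4)[:2],'sc',onz(s,bs,z).round(4)[:2])
for l in ('ring_1','bottle_a','specimen_cup'):
  for p,n in ((s,'s'),(t,'t')):
    for d in arm.place_of(l,p):
        c=np.array(d['centre'])*[640,400]; print(l,n,c.round(1),round(d['conf'],2),onz(p,c,.008 if 'ring' in l else 0).round(4)[:2])
def up(p,x0,y0,x1,y1): return cv2.resize(p['frame'][y0:y1,x0:x1,::-1],None,fx=4,fy=4,interpolation=cv2.INTER_CUBIC)
cv2.imwrite('pics/t1.png',up(t,220,150,420,260)); cv2.imwrite('pics/s1.png',up(s,245,130,445,270))
E
```

```text
a [377.9 178.4] [374, 175, 9, 8, 54] [298.5 395.3] [268, 389, 61, 11, 392] tri [-0.2041  0.117  -0.3587] 0.0194 top@z [-0.0493  0.0741] sc [0.4336 0.1596]
b [431.4 190.5] [426, 186, 12, 10, 93] [109.6 323.4] [105, 322, 10, 4, 19] tri [0.2152 0.4779 0.0193] 0.1829 top@z [0.1659 0.6488] sc [0.485  0.2983]
c [218.  153.4] [212, 149, 13, 10, 110] [522.4 240. ] [508, 230, 37, 23, 479] tri [ 0.3782 -0.4659  0.0841] 0.1392 top@z [ 0.4021 -0.6146] sc [ 0.4835 -0.2761]
d [264.2 145.2] [257, 140, 16, 12, 155] [522.4 240. ] [508, 230, 37, 23, 479] tri [ 0.3878 -0.3513  0.1749] 0.1939 top@z [ 0.4015 -0.6008] sc [ 0.4504 -0.1537]
ring_1 s [275.  222.2] 0.79 [ 0.6213 -0.0735]
ring_1 s [376.5 238.8] 0.79 [0.6211 0.1817]
ring_1 s [340.5 236.7] 0.51 [0.6347 0.0961]
ring_1 s [307.6 233.1] 0.5 [0.6413 0.0159]
ring_1 t [339.6 175.5] 0.69 [ 0.6281 -0.0656]
ring_1 t [317.1 177. ] 0.66 [0.624  0.0091]
ring_1 t [292.1 176.5] 0.62 [0.627  0.0924]
ring_1 t [266.  174.1] 0.48 [0.6365 0.1795]
ring_1 t [193.2 216.1] 0.31 [0.499  0.4201]
bottle_a s [224.5 182.7] 0.96 [ 0.4786 -0.2724]
bottle_a s [425.5 240. ] 0.87 [0.5873 0.2985]
bottle_a s [391.3 216. ] 0.8 [0.514  0.2097]
bottle_a s [423.8 218.9] 0.73 [0.5053 0.2932]
bottle_a s [375.7 195. ] 0.7 [0.4303 0.1594]
bottle_a s [265.5 182.5] 0.69 [ 0.4482 -0.1589]
bottle_a s [424.6 191.5] 0.55 [0.3784 0.2935]
bottle_a t [404.3 220.9] 0.76 [ 0.4742 -0.2762]
bottle_a t [369.2 225.4] 0.72 [ 0.4612 -0.1598]
bottle_a t [232. 193.] 0.59 [0.5757 0.2941]
bottle_a t [258.8 212. ] 0.52 [0.5106 0.2037]
bottle_a t [270.9 237.3] 0.45 [0.4266 0.1634]
bottle_a t [234.4 224. ] 0.45 [0.4719 0.2842]
specimen_cup s [319.2 192.9] 0.65 [0.46   0.0035]
specimen_cup t [324.3 227. ] 0.52 [ 0.4581 -0.0121]
specimen_cup t [341.9 174.9] 0.43 [ 0.6315 -0.0739]
```

View pics/t1.png

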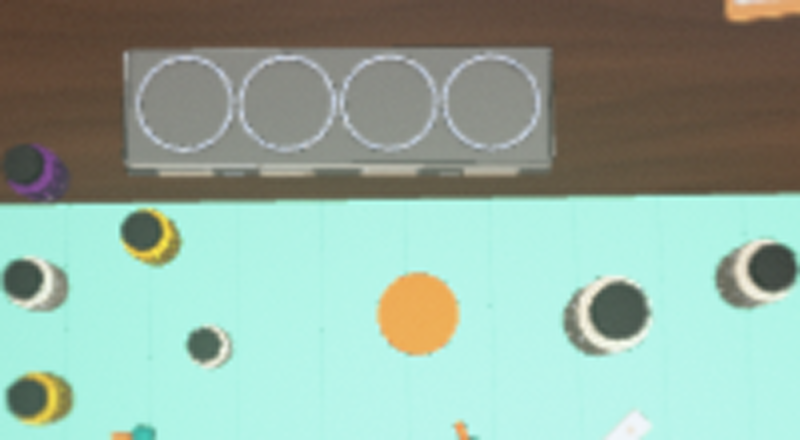

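View pics/s1.png

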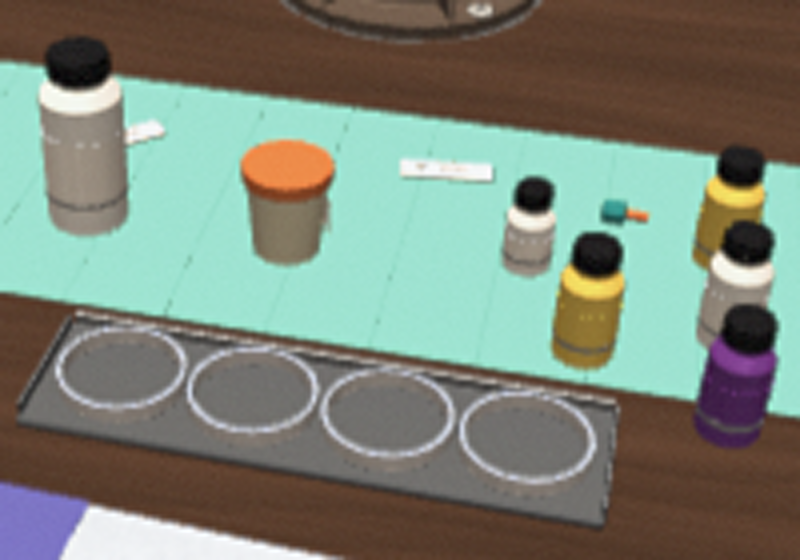

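The top crop shows four rings at full-picture columns 266, 292, 317 and 343, row ≈176. The black caps sit on the white bottles. In the scene crop the ring tops are at (275,222), (308,227.5), (342,233) and (377,239). I triangulate the rings and caps again, using a higher darkness threshold in the top view.

Run:
```python
from h import *
s=arm.get_image('scene');t=arm.get_image('top')
g={'a':((378,179),(272,237),.058),'b':((431,190),(226,220),.0775),'c':((218,153),(413,217),.099),'d':((264,145),(374,228),.124)}
for k,(us,ut,z) in g.items():
    bs,ss=blob(s,us);bt,sb=blob(t,ut,th=90)
    print(k,bs.round(1),ss[2:],bt.round(1),sb[2:],'tri',*[np.round(v,4) for v in tri([s,t],[bs,bt])],'top@z',onz(t,bt,z+.004).round(4)[:2],'sc',onz(s,bs,z).round(4)[:2])
S=[(275.25,222),(308.25,227.5),(342,233.25),(377,239.25)]
T=[(343,175.25),(317.25,175.5),(292,175.75),(266.25,176)]
X=[]
for a,b in zip(S,T):
    x,e=tri([s,t],[a,b]);X.append(x);print(x.round(4),round(e,4),onz(s,a,.02)[:2].round(4),onz(t,b,.02)[:2].round(4))
o,R=st(); print(o['joints'].round(2))
```

```text
a [377.9 178.4] [9, 8, 52] [254.6 206.5] [9, 7, 37] tri [0.5168 0.1801 0.1162] 0.0177 top@z [0.5215 0.2072] sc [0.4335 0.1597]
b [431.4 190.5] [12, 10, 93] [225.3 219.5] [8, 8, 53] tri [0.4806 0.2976 0.0742] 0.0013 top@z [0.48   0.2944] sc [0.485  0.2983]
c [218.  153.3] [13, 10, 110] [412.7 216.5] [11, 10, 91] tri [ 0.4794 -0.2792  0.0966] 0.0008 top@z [ 0.4791 -0.2784] sc [ 0.4832 -0.2763]
d [264.1 145.3] [17, 12, 158] [377.  224.4] [8, 7, 23] tri [ 0.4534 -0.1595  0.1257] 0.0065 top@z [ 0.455  -0.1655] sc [ 0.4507 -0.1538]
[ 0.6268 -0.0738  0.0133] 0.0029 [ 0.634  -0.0681] [ 0.6262 -0.0761]
[0.6274 0.0113 0.0135] 0.0027 [0.6343 0.0157] [0.6266 0.0086]
[0.628  0.0953 0.0132] 0.003 [0.635  0.0992] [0.627  0.0918]
[0.6287 0.1805 0.013 ] 0.0027 [0.6359 0.1832] [0.6275 0.1768]
t 1.0 pos [0.1941 0.5941 0.2035] x [-0.951  0.311  0.   ] y [0.311 0.951 0.   ] w 9.18 gf 0.0 F [ 0.1 -0.7 -0.2]
[-1.36  0.43  0.03  1.57 -0.01  1.13 -0.08]
```

Run:
```python
from h import *
s=arm.get_image('scene');t=arm.get_image('top')
for k,a,b,z in (('a',(377.9,178.4),(271.2,236.2),.058),('d',(264.1,145.3),(374.75,227.2),.124)):
    print(k,*[np.round(v,4) for v in tri([s,t],[a,b])],onz(t,b,z+.004).round(4),onz(s,a,z).round(4))
```

```text
a [0.4278 0.1576 0.0538] 0.0019 [0.4276 0.1546 0.062 ] [0.4336 0.1597 0.058 ]
d [ 0.4467 -0.1575  0.1216] 0.002 [ 0.4469 -0.1584  0.128 ] [ 0.4508 -0.1538  0.124 ]
```

Call:
carry_out:
  claw: [9,9,9]
  delta_pos:
    - [0,0,0]
    - [0,0,0]
    - [0,0,0]
  angular:
    - [0,0,-0.11]
    - [0,0,-0.11]
    - [0,0,-0.096]
  force: 15

```text
clock: 1.4
position: [0.1941, 0.5941, 0.2034]
ee_rot: [-0.007, 3.142, 0.0]
force: [0.4, -0.7, 0.4]
width: 0.982
gripper_force: 0.0
```

Call:
carry_out:
  claw: [9,9,9,9,9,9,9,9,9,7,7,7,7,7,7]
  delta_pos:
    - [-1.68,-3.12,0]
    - [-1.68,-3.12,0]
    - [-1.68,-3.12,0]
    - [-1.68,-3.12,0]
    - [-1.68,-3.12,0]
    - [-1.68,-3.12,0]
    - [-1.68,-3.12,0]
    - [-1.68,-3.12,0]
    - [-1.68,-3.12,0]
    - [-1.68,-3.12,0]
    - [-1.68,-3.12,0]
    - [-1.68,-3.12,0]
    - [-1.68,-3.12,0]
    - [-1.68,-3.12,0]
    - [0,0,0]
  angular:
    - [0,0,0]
    - [0,0,0]
    - [0,0,0]
    - [0,0,0]
    - [0,0,0]
    - [0,0,0]
    - [0,0,0]
    - [0,0,0]
    - [0,0,0]
    - [0,0,0]
    - [0,0,0]
    - [0,0,0]
    - [0,0,0]
    - [0,0,0]
    - [0,0,0]

```text
clock: 2.9
position: [0.4315, 0.1527, 0.2038]
ee_rot: [0.011, 3.14, -0.002]
force: [0.7, 0.8, 0.1]
width: 0.761
gripper_force: 0.0
```

Call:
carry_out:
  claw: [6,6,6,6,6,6,6,6,6]
  delta_pos:
    - [0.2,0.4,0]
    - [0,0,2.3]
    - [0,0,2.3]
    - [0,0,2.3]
    - [0,0,2.3]
    - [0,0,2.3]
    - [0,0,2.3]
    - [0,0,2.3]
    - [0,0,0]
  angular:
    - [0,0,0]
    - [0,0,0]
    - [0,0,0]
    - [0,0,0]
    - [0,0,0]
    - [0,0,0]
    - [0,0,0]
    - [0,0,0]
    - [0,0,0]

```text
clock: 3.8
position: [0.425, 0.1623, 0.0404]
ee_rot: [0.004, -3.137, 0.002]
force: [-1.0, 0.6, 0.9]
width: 0.654
gripper_force: 0.0
```

Run:
```python
from h import *
s=arm.get_image('scene');st()
cv2.imwrite('pics/s2.png',cv2.resize(s['frame'][100:250,310:470,::-1],None,fx=4,fy=4,interpolation=cv2.INTER_CUBIC))
```

```text
t 3.85 pos [0.4259 0.1622 0.0417] x [-1.    -0.002  0.003] y [-0.002  1.    -0.001] w 6.04 gf 0.0 F [-0.3 -0.4  0.7]
```

View pics/s2.png

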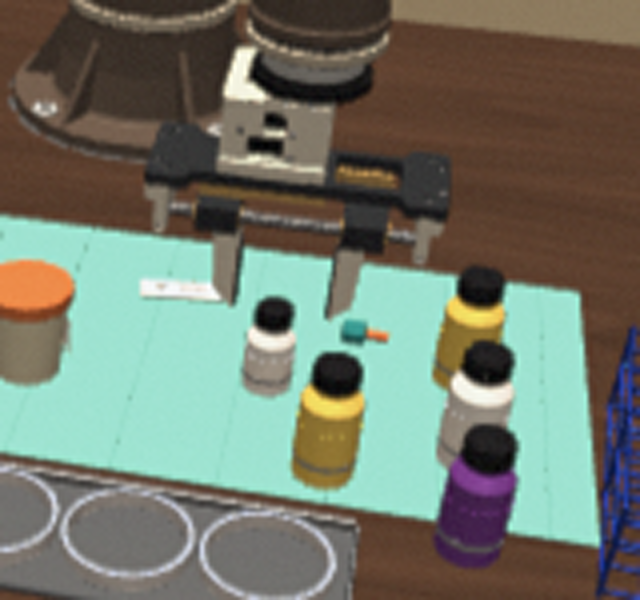

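The picture shows the open fingers behind bottle_a, with tips at ≈(368,176) and (396,179). I compare where the measured TCP should project with where the tips are seen.

Run:
```python
from h import *
s=arm.get_image('scene');t=arm.get_image('top');o,R=st()
print(proj(s,o['position']),onz(s,(382,177.5),.042),proj(s,(.4279,.1576,.058)),proj(s,(.4279,.1576,0)),proj(t,o['position']))
for k in (-1,1): print(proj(s,o['position']+R[:,1]*k*.03),proj(s,o['position']+R[:,1]*k*.03+[.0095,0,0]))
```

```text
t 3.95 pos [0.4275 0.1624 0.0432] x [-1.    -0.001 -0.   ] y [-0.001  1.     0.001] w 5.98 gf 0.0 F [ 0.2  0.3 -0.1]
[378.54228782 181.8464165 ] [0.40146615 0.16947023 0.042     ] [377.35758044 177.17191362] [375.1412825  194.42956951] [269.49328807 236.50929964]
[367.66761766 180.32842018] [367.22802414 182.20291887]
[389.51363554 183.37795978] [389.22161831 185.29040692]
```

Run:
```python
from h import *
s=arm.get_image('scene');t=arm.get_image('top');o,R=st()
f=lambda p,x,y:cv2.resize(p['frame'][y:y+60,x:x+80,::-1],None,fx=8,fy=8,interpolation=cv2.INTER_CUBIC)[:,:400*2]
a=f(s,345,150); b=f(t,235,205)
q=((proj(s,o['position'])-[345,150])*8+4).astype(int); cv2.drawMarker(a,q.tolist(),(0,0,255))
q=((proj(t,o['position'])-[235,205])*8+4).astype(int); cv2.drawMarker(b,q.tolist(),(0,0,255))
cv2.imwrite('pics/s3.png',cv2.resize(np.vstack([a,b]),(400,600)) if 0 else cv2.resize(np.hstack([a,b]),(800,300)))
```

```text
t 4.05 pos [0.428  0.1622 0.0436] x [-1.    -0.001 -0.002] y [-0.001  1.     0.001] w 6.02 gf 0.0 F [0.5 0.7 0.5]
```

View pics/s3.png

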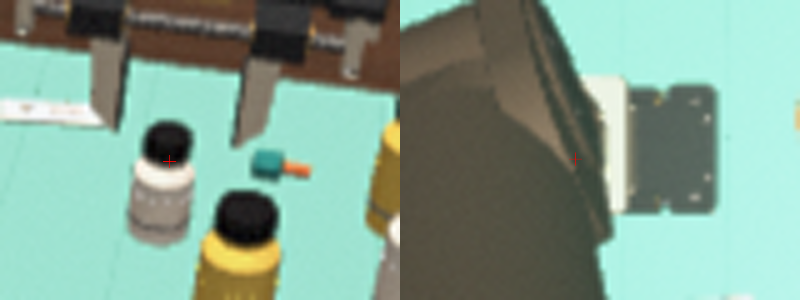

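Run:
```python
from h import *
s=arm.get_image('scene');t=arm.get_image('top');o,R=st()
P=np.array([.1941,.5938,.203]);y=np.array([.311,.951,0])
for dz in (0,.015):
  for k in(-1,1): print(dz,proj(s,P+k*.046*y+[0,0,dz]),proj(t,P+k*.046*y+[0,0,dz]))
a=cv2.imread('pics/scene0.png')[60:120,510:610];b=cv2.imread('pics/top0.png')[300:360,35:135]
cv2.imwrite('pics/z.png',np.hstack([cv2.resize(i,None,fx=4,fy=4,interpolation=cv2.INTER_CUBIC) for i in(a,b)]))
```

```text
t 4.15 pos [0.428  0.1619 0.0434] x [-1.    -0.    -0.002] y [-0.     1.     0.001] w 6.01 gf 0.0 F [-1.   0.3  0.3]
0 [530.43009207 106.91152548] [119.60731945 326.99472076]
0 [566.28134849 114.5522039 ] [ 89.26667097 315.94787992]
0.015 [532.23852213 101.88430557] [116.69999133 328.07522563]
0.015 [568.45014344 109.41874502] [ 85.9672889  316.84815339]
```

View pics/z.png

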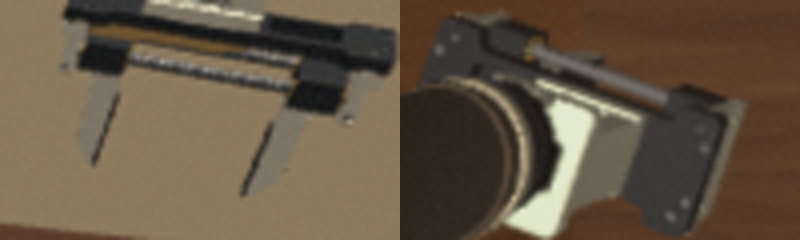

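The tips show about 15 mm higher than the reported TCP in two separate views. A small further descent is safe either way, so I lower, centre y and close.

Call:
carry_out:
  claw: [6,6,6,0,0,0,0,0,0,0,0,0,0]
  delta_pos:
    - [0,-0.2,0.4]
    - [0,-0.2,0.4]
    - [0,0,0]
    - [0,0,0]
    - [0,0,0]
    - [0,0,0]
    - [0,0,0]
    - [0,0,0]
    - [0,0,0]
    - [0,0,0]
    - [0,0,0]
    - [0,0,0]
    - [0,0,0]
  angular:
    - [0,0,0]
    - [0,0,0]
    - [0,0,0]
    - [0,0,0]
    - [0,0,0]
    - [0,0,0]
    - [0,0,0]
    - [0,0,0]
    - [0,0,0]
    - [0,0,0]
    - [0,0,0]
    - [0,0,0]
    - [0,0,0]
  force: 12

```text
clock: 5.45
position: [0.4275, 0.1574, 0.0345]
ee_rot: [-0.0, 3.141, 0.0]
force: [0.2, -0.3, 0.9]
width: 0.269
gripper_force: 12.0
```

Run:
```python
from h import *
s=arm.get_image('scene');st()
cv2.imwrite('pics/s4.png',cv2.resize(s['frame'][140:210,340:440,::-1],None,fx=6,fy=6,interpolation=cv2.INTER_CUBIC))
```

```text
t 5.5 pos [0.4274 0.1574 0.0345] x [-1. -0. -0.] y [-0.  1.  0.] w 2.42 gf 12.0 F [0.2 0.3 0.4]
```

View pics/s4.png

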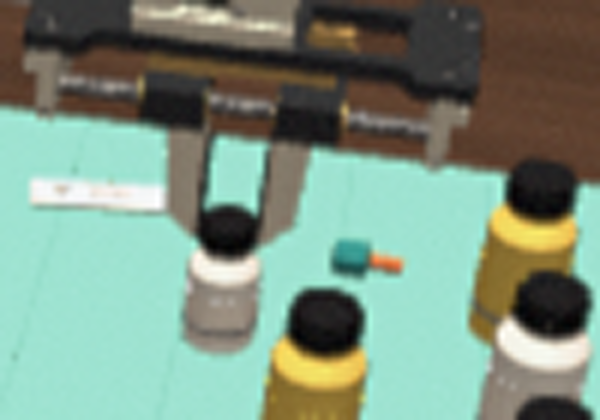

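Call:
carry_out:
  claw: [0,0,0,0,0,0,0,0,0,0,0,0,0]
  delta_pos:
    - [0,0,-1]
    - [0,0,-3]
    - [0,0,-3]
    - [0,0,-3]
    - [0,0,-2]
    - [-3,0.3,0]
    - [-3,0.3,0]
    - [-3,0.3,0]
    - [-3,0.3,0]
    - [-3,0.4,0]
    - [-3,0.4,0]
    - [-2.2,0.2,0]
    - [0,0,0]
  angular:
    - [0,0,0]
    - [0,0,0]
    - [0,0,0]
    - [0,0,0]
    - [0,0,0]
    - [0,0,0]
    - [0,0,0]
    - [0,0,0]
    - [0,0,0]
    - [0,0,0]
    - [0,0,0]
    - [0,0,0]
    - [0,0,0]

```text
clock: 6.8
position: [0.6316, 0.1789, 0.1545]
ee_rot: [0.001, 3.14, -0.001]
force: [0.3, -0.2, -1.1]
width: 0.268
gripper_force: 12.0
```

Run:
```python
from h import *
s=arm.get_image('scene');st()
cv2.imwrite('pics/s5.png',cv2.resize(s['frame'][120:270,250:450,::-1],None,fx=3,fy=3,interpolation=cv2.INTER_CUBIC))
```

```text
t 6.85 pos [0.6299 0.1788 0.1544] x [-1.     0.001  0.   ] y [ 0.001  1.    -0.001] w 2.47 gf 12.0 F [-0.4 -0.5 -1.3]
```

View pics/s5.png

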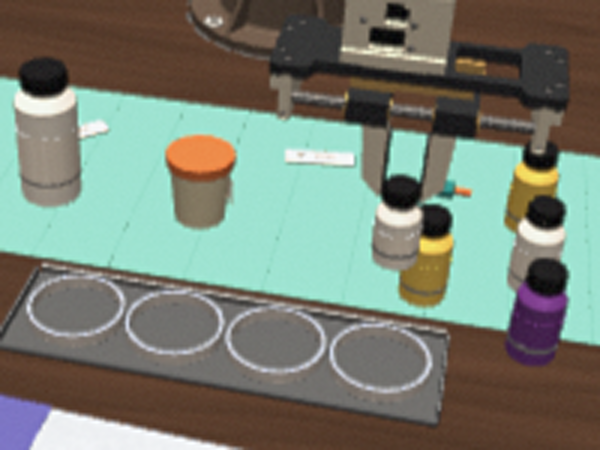

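Call:
carry_out:
  claw: [0,0,0,0,0,0,0,0,4.5,4.5,4.5,4.5,4.5,4.5]
  delta_pos:
    - [0,0,2]
    - [0,0,2]
    - [0,0,2]
    - [0,0,2]
    - [0,0,1.5]
    - [0,0,1]
    - [0,0,0.5]
    - [0,0,0.1]
    - [0,0,0]
    - [0,0,0]
    - [0,0,0]
    - [0,0,-2]
    - [0,0,-3]
    - [0,0,-5]
  angular:
    - [0,0,0]
    - [0,0,0]
    - [0,0,0]
    - [0,0,0]
    - [0,0,0]
    - [0,0,0]
    - [0,0,0]
    - [0,0,0]
    - [0,0,0]
    - [0,0,0]
    - [0,0,0]
    - [0,0,0]
    - [0,0,0]
    - [0,0,0]

```text
clock: 8.25
position: [0.6275, 0.1788, 0.1422]
ee_rot: [0.0, -3.137, 0.003]
force: [1.3, 1.0, 1.0]
width: 0.491
gripper_force: 0.0
```

Call:
carry_out:
  claw: [5.5,5.5,5.5,5.5,5.5,5.5,5.5]
  delta_pos:
    - [2,1.6,0]
    - [3,2.4,0]
    - [3,2.4,0]
    - [3,2.4,0]
    - [3,2.4,0]
    - [0.8,0.6,0]
    - [0,0,0]
  angular:
    - [0,0,0]
    - [0,0,0]
    - [0,0,0]
    - [0,0,0]
    - [0,0,0]
    - [0,0,0]
    - [0,0,0]

```text
clock: 8.95
position: [0.4801, 0.299, 0.1439]
ee_rot: [-0.006, 3.142, 0.002]
force: [0.0, -0.4, -0.7]
width: 0.597
gripper_force: 0.0
```

Run:
```python
from h import *
s=arm.get_image('scene');st()
cv2.imwrite('pics/s6.png',cv2.resize(s['frame'][130:270,330:510,::-1],None,fx=4,fy=4,interpolation=cv2.INTER_CUBIC))
```

```text
t 9.0 pos [0.4817 0.2975 0.1439] x [-1.    -0.001 -0.001] y [-0.001  1.     0.   ] w 5.5 gf 0.0 F [ 0.6 -0.4  0.2]
```

View pics/s6.png

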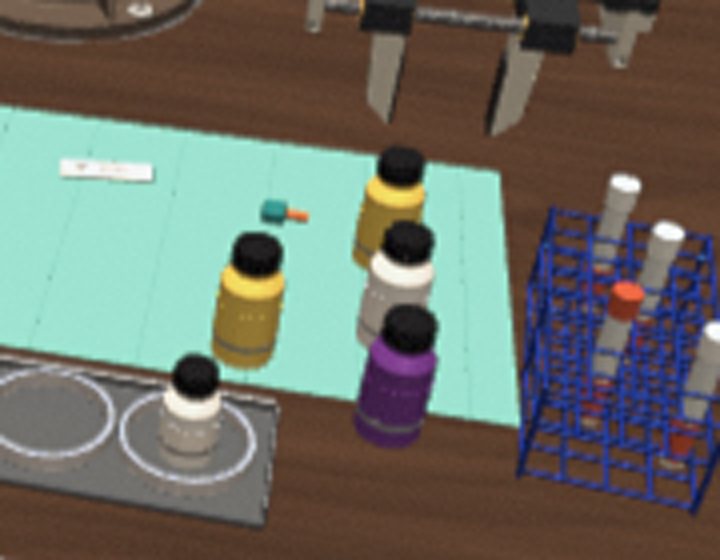

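Bottle_a stands centred in ring_4, with its cap at ≈(379,223). The fingers are above bottle_b, whose cap is at ≈(431,190). I descend and grip.

Call:
carry_out:
  claw: [5.5,5.5,5.5,5.5,5.5,5.5,0,0,0,0,0,0,0,0]
  delta_pos:
    - [0,0,2]
    - [0,0,2]
    - [0,0,2]
    - [0,0,2]
    - [0,0,1.1]
    - [0,0,0]
    - [0,0,0]
    - [0,0,0]
    - [0,0,0]
    - [0,0,0]
    - [0,0,0]
    - [0,0,0]
    - [0,0,0]
    - [0,0,0]
  angular:
    - [0,0,0]
    - [0,0,0]
    - [0,0,0]
    - [0,0,0]
    - [0,0,0]
    - [0,0,0]
    - [0,0,0]
    - [0,0,0]
    - [0,0,0]
    - [0,0,0]
    - [0,0,0]
    - [0,0,0]
    - [0,0,0]
    - [0,0,0]
  force: 15

```text
clock: 10.4
position: [0.4818, 0.2978, 0.0531]
ee_rot: [-0.0, 3.141, 0.001]
force: [-0.5, 1.0, 6.6]
width: 0.319
gripper_force: 15.0
```

Call:
carry_out:
  claw: [0,0,0,0,0,0,0,0,0,0,0,0,0,0,0]
  delta_pos:
    - [0,0,-1]
    - [0,0,-2]
    - [0,0,-3]
    - [0,0,-3]
    - [0,0,-3]
    - [-1,-1.4,0]
    - [-2.2,-3,0]
    - [-2.2,-3,0]
    - [-2.2,-3,0]
    - [-2.2,-3,0]
    - [-2.2,-3,0]
    - [-1.7,-2.6,0]
    - [-1,-1.2,0]
    - [0,0,0]
    - [0,0,0]
  angular:
    - [0,0,0]
    - [0,0,0]
    - [0,0,0]
    - [0,0,0]
    - [0,0,0]
    - [0,0,0]
    - [0,0,0]
    - [0,0,0]
    - [0,0,0]
    - [0,0,0]
    - [0,0,0]
    - [0,0,0]
    - [0,0,0]
    - [0,0,0]
    - [0,0,0]

```text
clock: 11.9
position: [0.6277, 0.0968, 0.1723]
ee_rot: [0.001, -3.141, -0.002]
force: [-0.3, 0.1, -1.7]
width: 0.32
gripper_force: 15.0
```

Call:
carry_out:
  claw: [0,0,0,0,0,0,0,0,5.2,5.2,5.2,5.2,5.2,5.2]
  delta_pos:
    - [0,-0.1,2]
    - [0,0,2]
    - [0,0,2]
    - [0,0,2]
    - [0,0,1.5]
    - [0,0,1]
    - [0,0,0.5]
    - [0,0,0]
    - [0,0,0]
    - [0,0,0]
    - [0,0,0]
    - [0,0,-2]
    - [0,0,-4]
    - [0,0,-4]
  angular:
    - [0,0,0]
    - [0,0,0]
    - [0,0,0]
    - [0,0,0]
    - [0,0,0]
    - [0,0,0]
    - [0,0,0]
    - [0,0,0]
    - [0,0,0]
    - [0,0,0]
    - [0,0,0]
    - [0,0,0]
    - [0,0,0]
    - [0,0,0]

```text
clock: 13.3
position: [0.6279, 0.0941, 0.1635]
ee_rot: [-0.0, -3.141, 0.001]
force: [1.1, -0.7, 0.5]
width: 0.565
gripper_force: 0.0
```

Call:
carry_out:
  claw: [6.2,6.2,6.2,6.2,6.2,6.2,6.2,6.2,6.2,6.2,6.2,6.2,6.2,6.2]
  delta_pos:
    - [0,0,-2]
    - [0.6,-1.6,0]
    - [1.4,-3.5,0]
    - [1.4,-3.5,0]
    - [1.4,-3.5,0]
    - [1.4,-3.5,0]
    - [1.4,-3.5,0]
    - [1.4,-3.5,0]
    - [1.4,-3.5,0]
    - [1.4,-3.5,0]
    - [1.4,-3.5,0]
    - [1.4,-3.5,0]
    - [0.2,-0.7,0]
    - [0,0,0]
  angular:
    - [0,0,0]
    - [0,0,0]
    - [0,0,0]
    - [0,0,0]
    - [0,0,0]
    - [0,0,0]
    - [0,0,0]
    - [0,0,0]
    - [0,0,0]
    - [0,0,0]
    - [0,0,0]
    - [0,0,0]
    - [0,0,0]
    - [0,0,0]

```text
clock: 14.7
position: [0.4788, -0.2805, 0.182]
ee_rot: [-0.006, -3.141, 0.0]
force: [1.3, -1.4, 0.2]
width: 0.677
gripper_force: 0.0
```

Run:
```python
from h import *
s=arm.get_image('scene');st()
cv2.imwrite('pics/s7.png',cv2.resize(s['frame'][90:260,190:400,::-1],None,fx=3.5,fy=3.5,interpolation=cv2.INTER_CUBIC))
```

```text
t 14.75 pos [ 0.4799 -0.2786  0.182 ] x [-1.     0.001  0.001] y [0.001 1.    0.001] w 6.26 gf 0.0 F [ 0.4  0.5 -0.2]
```

View pics/s7.png

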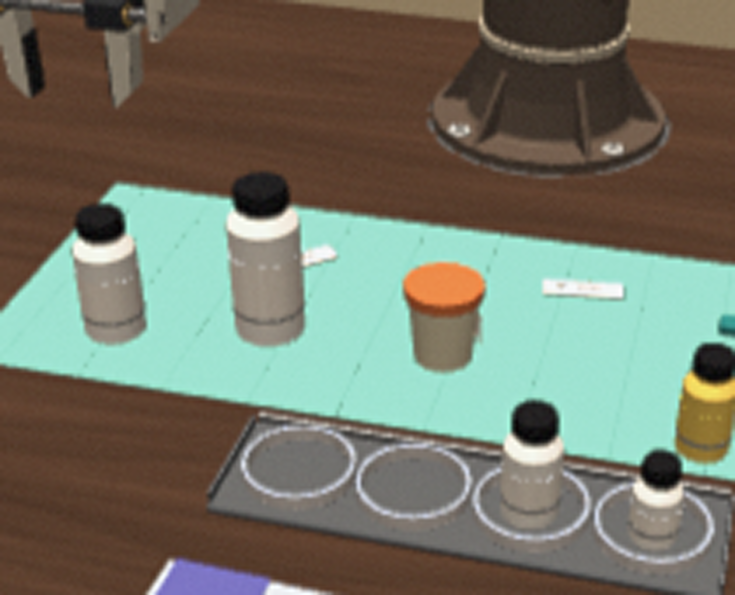

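Bottles a and b stand in rings 4 and 3, with caps at ≈(379,223) and (343,210). I descend on bottle_c.

Call:
carry_out:
  claw: [6.2,6.2,6.2,6.2,6.2,6.2,6.2,0,0,0,0,0,0,0,0]
  delta_pos:
    - [0,0,2]
    - [0,0,2]
    - [0,0,2]
    - [0,0,2]
    - [0,0,1.7]
    - [0,0,1]
    - [0,0,0]
    - [0,0,0]
    - [0,0,0]
    - [0,0,0]
    - [0,0,0]
    - [0,0,0]
    - [0,0,0]
    - [0,0,0]
    - [0,0,0]
  angular:
    - [0,0,0]
    - [0,0,0]
    - [0,0,0]
    - [0,0,0]
    - [0,0,0]
    - [0,0,0]
    - [0,0,0]
    - [0,0,0]
    - [0,0,0]
    - [0,0,0]
    - [0,0,0]
    - [0,0,0]
    - [0,0,0]
    - [0,0,0]
    - [0,0,0]
  force: 20

```text
clock: 16.25
position: [0.4809, -0.2787, 0.076]
ee_rot: [-0.0, 3.141, -0.0]
force: [-1.6, 1.5, 5.4]
width: 0.384
gripper_force: 20.0
```

Call:
carry_out:
  claw: [0,0,0,0,0,0,0,0,0,0,0,0,0,0,0,0,0,0,0]
  delta_pos:
    - [0,0,-1]
    - [0,0,-2]
    - [0,0,-3]
    - [0,0,-2]
    - [-1.5,0,0]
    - [-3,0,0]
    - [-3,0,0]
    - [-3,0,0]
    - [-3,1,0]
    - [-1.2,3,0]
    - [0,3.5,0]
    - [0,3.5,0]
    - [0,3.5,0]
    - [0,3.5,0]
    - [0,3.5,0]
    - [0,3.5,0]
    - [0,3,0]
    - [0,1,0]
    - [0,0,0]
  angular:
    - [0,0,0]
    - [0,0,0]
    - [0,0,0]
    - [0,0,0]
    - [0,0,0]
    - [0,0,0]
    - [0,0,0]
    - [0,0,0]
    - [0,0,0]
    - [0,0,0]
    - [0,0,0]
    - [0,0,0]
    - [0,0,0]
    - [0,0,0]
    - [0,0,0]
    - [0,0,0]
    - [0,0,0]
    - [0,0,0]
    - [0,0,0]

```text
clock: 18.15
position: [0.6271, 0.0134, 0.1554]
ee_rot: [0.005, -3.141, -0.001]
force: [-1.0, -0.3, -1.5]
width: 0.382
gripper_force: 20.0
```

Call:
carry_out:
  claw: [0,0,0,0,0,0,5.8,5.8,5.8,5.8,5.8,5.8]
  delta_pos:
    - [0,0,0]
    - [0,0,2]
    - [0,0,2]
    - [0,0,1.8]
    - [0,0,1]
    - [0,0,0.2]
    - [0,0,0]
    - [0,0,0]
    - [0,0,0]
    - [0,0,-2]
    - [0,0,-4]
    - [0,0,-4]
  angular:
    - [0,0,0]
    - [0,0,0]
    - [0,0,0]
    - [0,0,0]
    - [0,0,0]
    - [0,0,0]
    - [0,0,0]
    - [0,0,0]
    - [0,0,0]
    - [0,0,0]
    - [0,0,0]
    - [0,0,0]
  force: 25

```text
clock: 19.35
position: [0.6271, 0.0113, 0.1869]
ee_rot: [0.0, -3.141, 0.0]
force: [0.1, 0.7, 0.4]
width: 0.63
gripper_force: 0.0
```

Call:
carry_out:
  claw: [7.2,7.2,7.2,7.2,7.2,7.2,7.2,7.2,7.2,7.2]
  delta_pos:
    - [1.4,-1.4,0]
    - [2.5,-2.4,0]
    - [2.5,-2.4,0]
    - [2.5,-2.4,0]
    - [2.5,-2.4,0]
    - [2.5,-2.4,0]
    - [2.5,-2.3,0]
    - [1.5,-1.2,0]
    - [0,0,0]
    - [0,0,0]
  angular:
    - [0,0,0]
    - [0,0,0]
    - [0,0,0]
    - [0,0,0]
    - [0,0,0]
    - [0,0,0]
    - [0,0,0]
    - [0,0,0]
    - [0,0,0]
    - [0,0,0]

```text
clock: 20.35
position: [0.4493, -0.1572, 0.186]
ee_rot: [-0.0, 3.14, 0.001]
force: [0.4, -0.2, 0.6]
width: 0.785
gripper_force: 0.0
```

Run:
```python
from h import *
s=arm.get_image('scene');o,R=st()
cv2.imwrite('pics/s8.png',cv2.resize(s['frame'][90:260,190:400,::-1],None,fx=3.5,fy=3.5,interpolation=cv2.INTER_CUBIC))
print((proj(s,o['position']+[0,0,.015])-[190,90])*3.5)
```

```text
t 20.4 pos [ 0.4497 -0.1567  0.1858] x [-1.    -0.001 -0.001] y [-0.001  1.     0.   ] w 7.22 gf 0.0 F [-0.6  0.3 -0.2]
[249.43934566 100.5848294 ]
```

View pics/s8.png

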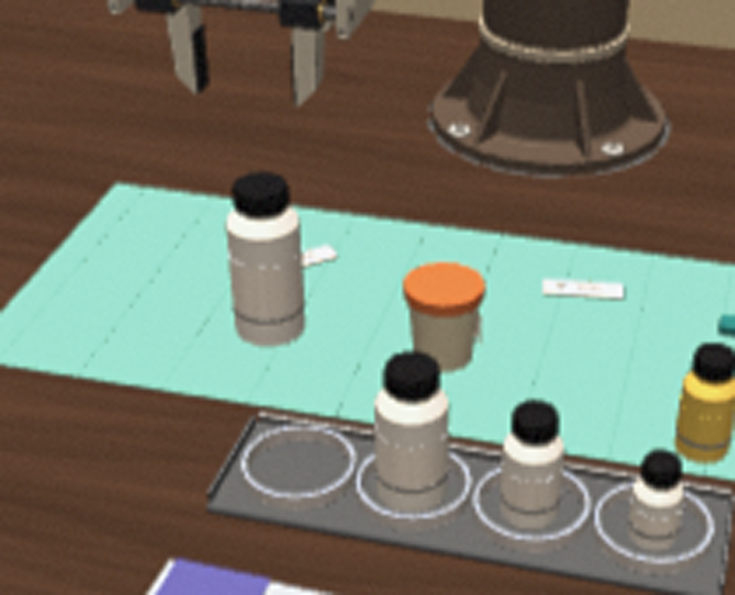

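Bottle_c stands in ring_2, with its cap at ≈(307,197). I descend on bottle_d, whose cap is at ≈(264,145).

Call:
carry_out:
  claw: [7.2,7.2,7.2,7.2,7.2,7.2,0,0,0,0,0,0,0,0]
  delta_pos:
    - [0.1,-0.1,2]
    - [0,0,2]
    - [0,0,2]
    - [0,0,1.6]
    - [0,0,0.9]
    - [0,0,0]
    - [0,0,0]
    - [0,0,0]
    - [0,0,0]
    - [0,0,0]
    - [0,0,0]
    - [0,0,0]
    - [0,0,0]
    - [0,0,0]
  angular:
    - [0,0,0]
    - [0,0,0]
    - [0,0,0]
    - [0,0,0]
    - [0,0,0]
    - [0,0,0]
    - [0,0,0]
    - [0,0,0]
    - [0,0,0]
    - [0,0,0]
    - [0,0,0]
    - [0,0,0]
    - [0,0,0]
    - [0,0,0]
  force: 28

```text
clock: 21.8
position: [0.4479, -0.1585, 0.1008]
ee_rot: [-0.0, 3.141, 0.0]
force: [-0.8, 2.4, 5.2]
width: 0.447
gripper_force: 28.0
```

Call:
carry_out:
  claw: [0,0,0,0,0,0,0,0,0,0,0,0,0,0,0]
  delta_pos:
    - [0,0,-1]
    - [0,0,-2]
    - [0,0,-2.5]
    - [0,0,-1.5]
    - [-1.5,0,0]
    - [-2.5,0.5,0]
    - [-2.5,1,0]
    - [-2.5,1.4,0]
    - [-2.5,1.4,0]
    - [-2.5,1.4,0]
    - [-2.5,1.4,0]
    - [-1.5,1,0]
    - [0,0.4,0]
    - [0,0,0]
    - [0,0,0]
  angular:
    - [0,0,0]
    - [0,0,0]
    - [0,0,0]
    - [0,0,0]
    - [0,0,0]
    - [0,0,0]
    - [0,0,0]
    - [0,0,0]
    - [0,0,0]
    - [0,0,0]
    - [0,0,0]
    - [0,0,0]
    - [0,0,0]
    - [0,0,0]
    - [0,0,0]

```text
clock: 23.3
position: [0.6262, -0.0747, 0.1704]
ee_rot: [-0.002, -3.141, 0.001]
force: [0.2, -0.3, -3.5]
width: 0.443
gripper_force: 28.0
```

Call:
carry_out:
  claw: [0,0,0,0,0,0,6.4,6.4,6.4,6.4,6.4,6.4,6.4]
  delta_pos:
    - [-0.1,0.1,1]
    - [0,0,2]
    - [0,0,1.8]
    - [0,0,1]
    - [0,0,0.2]
    - [0,0,0.1]
    - [0,0,0]
    - [0,0,0]
    - [0,0,0]
    - [0,0,-2]
    - [0,0,-4]
    - [0,0,-4]
    - [0,0,0]
  angular:
    - [0,0,0]
    - [0,0,0]
    - [0,0,0]
    - [0,0,0]
    - [0,0,0]
    - [0,0,0]
    - [0,0,0]
    - [0,0,0]
    - [0,0,0]
    - [0,0,0]
    - [0,0,0]
    - [0,0,0]
    - [0,0,0]

```text
clock: 24.6
position: [0.6319, -0.0736, 0.216]
ee_rot: [0.0, 3.131, -0.001]
force: [0.3, 0.6, -1.1]
width: 0.697
gripper_force: 0.0
```

Run:
```python
from h import *
s=arm.get_image('scene');o,R=st()
cv2.imwrite('pics/s9.png',cv2.resize(s['frame'][90:260,210:450,::-1],None,fx=3.3,fy=3.3,interpolation=cv2.INTER_CUBIC))
```

```text
t 24.65 pos [ 0.6305 -0.0732  0.2131] x [-1.     0.    -0.007] y [ 0.  1. -0.] w 6.42 gf 0.0 F [-0.4  0.   0.4]
```

View pics/s9.png

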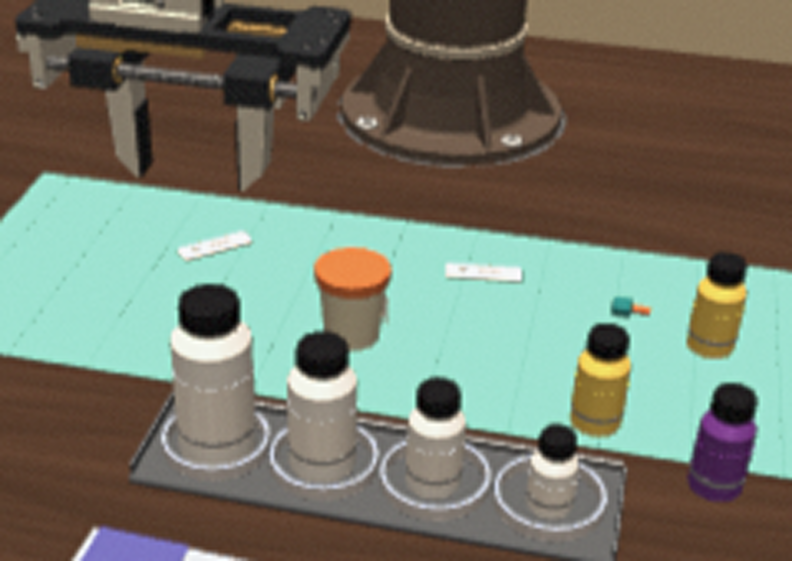

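All four bottles stand upright inside their rings, in order with the shortest towards the tube rack. The cup is still in its place and the gripper is clear.

```bash
python3 -c "
from cell import arm
print(arm.sign_off())"
```

```text
the job is handed in; nothing more can be done
None
```

The job is handed in: bottles a, b, c and d stand upright in rings 4, 3, 2 and 1, with the shortest nearest the blue tube rack; nothing was knocked over, the specimen cup was left untouched, and it took about 25 s.

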